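# Lid the jars for the kiln

## Robot

A 6-joint arm with a two-finger parallel gripper is mounted at the origin on the work surface. World frame = base frame: x ahead of the robot, y to its left, z up, the work surface at z = 0. Lengths are in m, angles in degrees, forces in N, time in s.
With the tool pointing down it reaches from about 0.4 to 0.825 m from the base axis. Payload 7 kg.
Tool frame: the origin (TCP) lies at the very end of the fingers, on their centre line; the grasp point (between the pads) lies hold_point_z behind it (hold_point_z is the distance from the TCP to the grasp point, in m); z points along the fingers, y is the line along which they close (so a half turn about z gives the same grasp; the last joint's range is limited). The gripper opens to 88 mm and grips with 3 to 60 N. Pads are 19 mm wide; open, the fingers measure 130 mm over their backs; the gripper's body (78 mm by 193 mm) begins 47 mm behind the grasp point.
Start: joints at [-51.904, 20.546, 0.682, 0, -70.136, -16.507], TCP at [0.248, -0.628, 0.227] pointing down, gripper open.
Joint ranges: [-176.03, 176.03], [-82.01, 121.73], [-58.28, 71.71], [-173.87, 95.51], [-174.79, -0.11], [-173.66, 173.66]. Speed limits (degrees/s): [136.94, 136.94, 172.46, 180, 180, 180].

## Interface

Orientations are given as [roll, pitch, yaw] about the fixed x, y, z axes, in that order (R = Rz(yaw) Ry(pitch) Rx(roll)).
In Python, from plant import get_obs, snapshot, close_job, hold_point_z gives the robot as it stands.
- The arm moves only by the tool play_rows, never from a script. Its argument "commands" is a list that holds one entry, the list of rows, each a list of 7 numbers: the shift along the tool's x, y, z in cm, then the turn, a rotation vector about the tool's x, y, z in degrees, then the opening, from 0 (shut) to 1 (fully open). In form: [[[x, y, z, ax, ay, az, fingers], ...]]. A call has 1 to 20 rows; each row is the pose to reach, as a shift and turn from the pose commanded when the call began, along the tool's axes at that moment; what a row does not reach only later rows make up. A row lasts 1/12 s, in which the tool goes at most 41.7 mm and 7.16 degrees, less where a joint would pass 70% of its speed; a pose out of reach is approached as far as the arm can. A call with a gripper value outside its range is refused whole. The fingers move at their own pace and stop on an object; the grip force is fixed at half the most. Time passes only in rows, so rows that repeat a pose let the fingers close. It gives the time, the measured TCP pose, the force, the opening and the grip force at its end, in the units of the state.
- get_obs(): the state, without advancing time (a new reading comes with each control period).
- snapshot(name): name is "side" or "top" or "wrist"; returns a dict with "frame" (384x512x3 uint8, red, green, blue), "camera_matrix" (3x3 intrinsics, pixels), "origin" and "attitude" of the camera in the world. Camera axes: x right, y down, z forward; pixel columns grow to the right and rows downward; lengths in m; the calibration is good to about 2 mm. A picture is of the moment at which its call begins. There is no depth.
- close_job(): hands the job in; it is judged then, once.
The state is a dict: "clock": time; "joint_pos": joint angles; "qvel": joint speeds; "tau": joint torques, N m; "tool_pos": TCP position; "orientation": TCP orientation; "force": force on the tool from outside, world axes, zero at the start; "moment": the same for the moment, N m; "opening": finger opening in m; "gripper_force": force on a finger pad.
Only numpy, scipy, OpenCV 4.12 (cv2) and the standard library are available. Lean on these libraries where they do the work, as an engineer would, in place of code of your own. Each camera call takes 0.05 s, during which the arm holds its last target. There are 200 camera calls.

## Task

The four open jars go to the kiln with their lids on: from the five lids on the other board pick out the ones that belong to these jars and set each on the jar it fits, level and fully down in the mouth, without dropping it. Leave the jars where they stand, and leave the one spare lid that fits none of them where it lies.

Things in the scene. Friction and masses are not known exactly. Their poses are not given: they have to be found in the camera images.
- jar_tiny: The smallest of the four open round jars: straight-sided, rounded at the foot, unglazed, 60 mm outside diameter, 62 mm tall, wall 5 mm (mouth 50 mm wide), mouth up on a flat 12 mm thick grey ware board. Origin: centre of its underside, on the board; z up; round, so x and y mean nothing. Its flat rim is 62 mm above the origin.
- jar_small: The second smallest of the four open round jars: straight-sided, rounded at the foot, unglazed, 74 mm outside diameter, 78 mm tall, wall 5 mm (mouth 64 mm wide), mouth up on a flat 12 mm thick grey ware board. Origin: centre of its underside, on the board; z up; round, so x and y mean nothing. Its flat rim is 78 mm above the origin.
- jar_large: The second largest of the four open round jars: straight-sided, rounded at the foot, unglazed, 102 mm outside diameter, 98 mm tall, wall 5 mm (mouth 92 mm wide), mouth up on a flat 12 mm thick grey ware board. Origin: centre of its underside, on the board; z up; round, so x and y mean nothing. Its flat rim is 98 mm above the origin.
- jar_giant: The largest of the four open round jars: straight-sided, rounded at the foot, unglazed, 116 mm outside diameter, 112 mm tall, wall 5 mm (mouth 106 mm wide), mouth up on a flat 12 mm thick grey ware board. Origin: centre of its underside, on the board; z up; round, so x and y mean nothing. Its flat rim is 112 mm above the origin.
- lid_tiny: Lid of the smallest jar: unglazed, round, knob up on the other grey 12 mm board, 64 mm across its flange. Origin: centre of its underside, z up. Collar 40 mm wide, 10 mm deep under the flange, drops into its jar's mouth with 5 mm play all round. Lid top rises to 20 mm; knob on the axis, 27 mm wide from 33 to 42 mm above the origin, neck 16 mm below it, top at 47 mm. About 50 g.
- lid_small: Lid of the second smallest jar: unglazed, round, knob up on the other grey 12 mm board, 78 mm across its flange. Origin: centre of its underside, z up. Collar 54 mm wide, 10 mm deep under the flange, drops into its jar's mouth with 5 mm play all round. Lid top rises to 20 mm; knob on the axis, 27 mm wide from 33 to 42 mm above the origin, neck 16 mm below it, top at 47 mm. About 70 g.
- lid_odd: Spare lid, middle of the five in size, fits no jar here: unglazed, round, knob up on the other grey 12 mm board, 92 mm across its flange. Origin: centre of its underside, z up. Collar 68 mm wide, 10 mm deep under the flange. Lid top rises to 20 mm; knob on the axis, 27 mm wide from 33 to 42 mm above the origin, neck 16 mm below it, top at 47 mm. About 100 g.
- lid_large: Lid of the second largest jar: unglazed, round, knob up on the other grey 12 mm board, 106 mm across its flange. Origin: centre of its underside, z up. Collar 82 mm wide, 10 mm deep under the flange, drops into its jar's mouth with 5 mm play all round. Lid top rises to 20 mm; knob on the axis, 27 mm wide from 33 to 42 mm above the origin, neck 16 mm below it, top at 47 mm. About 130 g.
- lid_giant: Lid of the largest jar: unglazed, round, knob up on the other grey 12 mm board, 120 mm across its flange. Origin: centre of its underside, z up. Collar 96 mm wide, 10 mm deep under the flange, drops into its jar's mouth with 5 mm play all round. Lid top rises to 20 mm; knob on the axis, 27 mm wide from 33 to 42 mm above the origin, neck 16 mm below it, top at 47 mm. About 170 g.
Not all that is in view belongs to the job. What is shaped like the lid_small but green is not meant.

How it is judged (in metres and radians):
At the end, for the whole second after the job is handed in: Each of the four jars wears its own lid: lid centre within 8 mm of the jar's axis, flange down on the rim (height within 3 mm), lid and jar upright within 0.08 rad and at rest; no jar has moved more than 20 mm; the spare lid has not moved more than 20 mm and lies knob up (horizontal distance between lid_tiny and jar_tiny below 0.008 m and z of lid_tiny in the frame of jar_tiny between 0.049 and 0.055 m and angle between each of lid_tiny, jar_tiny, lid_small, jar_small, lid_large, jar_large, lid_giant, jar_giant, lid_odd's own z axis and vertical below 0.08 rad and distance of each of jar_tiny, jar_small, jar_large, jar_giant, lid_odd from where it was at the start of the episode below 0.02 m and linear speed of each of lid_tiny, jar_tiny, lid_small, jar_small, lid_large, jar_large, lid_giant, jar_giant below 0.02 m/s and horizontal distance between lid_small and jar_small below 0.008 m and z of lid_small in the frame of jar_small between 0.065 and 0.071 m and horizontal distance between lid_large and jar_large below 0.008 m and z of lid_large in the frame of jar_large between 0.085 and 0.091 m and horizontal distance between lid_giant and jar_giant below 0.008 m and z of lid_giant in the frame of jar_giant between 0.099 and 0.105 m); the robot touches nothing.
It fails at once if a lid is dropped (falls out of the fingers faster than 0.5 m/s, about a 13 mm fall) ((linear speed of lid_tiny above 0.5 m/s and contact force between the fingers and lid_tiny below 0.05 N) or (linear speed of lid_small above 0.5 m/s and contact force between the fingers and lid_small below 0.05 N) or (linear speed of lid_odd above 0.5 m/s and contact force between the fingers and lid_odd below 0.05 N) or (linear speed of lid_large above 0.5 m/s and contact force between the fingers and lid_large below 0.05 N) or (linear speed of lid_giant above 0.5 m/s and contact force between the fingers and lid_giant below 0.05 N)).
It also fails if it takes over 109 s, if anything falls off the work surface, if the arm or the gripper's body presses on something with over 40 N, if the wrist force passes 120 N, or if a joint passes its speed limit or range.

## Working session

There is one attempt and no reset: what is moved stays moved. The work goes in short steps, Python scripts to look and compute and a tool call to move; the robot and the scene stay as the last step left them, time stands still between calls to the robot, and variables do not carry over. Pictures are saved under pics/ and viewed, at most 14 in all, crops included, and the job is handed in when it is done.

Besides the shell and the picture viewer there is one more tool, called after "Request:" in YAML: its name, and indented under it one key for each argument. play_rows: Moves the arm, as the interface text tells. Its arguments: {"type":"object","properties":{"commands":{"type":"array","items":{"type":"array","items":{"type":"array","items":{"type":"number"}}}}},"required":["commands"]}

```bash
mkdir -p pics; cat > h.py <<'E'
import numpy as np, cv2
from plant import get_obs, snapshot, close_job, hold_point_z
def ray(s,uv,z):
    d=s['attitude']@np.linalg.inv(s['camera_matrix'])@np.array([uv[0],uv[1],1.]); o=np.array(s['origin'])
    return o+d*(z-o[2])/d[2]
def proj(s,p):
    q=s['camera_matrix']@(np.array(s['attitude']).T@(np.array(p)-s['origin'])); return q[:2]/q[2]
def snap(n,f=None):
    s=snapshot(n); s={k:np.array(v) for k,v in s.items()}
    if f: cv2.imwrite(f'pics/{f}.png',s['frame'][:,:,::-1])
    return s
E
python3 - <<'E'
from h import *
import pickle
print(hold_point_z, get_obs())
for n in ['top','side']:
    s=snap(n,n+'0'); pickle.dump(s,open(n+'0.pkl','wb')); print(n,s['origin'],s['attitude'],s['camera_matrix'])
E
```

```text
0.0188 {'clock': 0.0, 'joint_pos': array([-5.19045830e+01,  2.05904354e+01,  6.32090874e-01, -2.05307234e-02,
       -7.01348618e+01, -1.65057677e+01]), 'qvel': array([ 0.03004238,  0.14713838, -0.03716413, -0.00427152,  0.01261007,
        0.06376128]), 'tau': array([-1.81974327e-03, -5.82704508e+01,  2.93069905e+01,  6.99784756e+00,
        6.94125876e-03, -1.54709483e-04]), 'tool_pos': array([ 0.24814822, -0.62719342,  0.22561989]), 'orientation': array([ 1.79905151e+02, -7.97890212e-03, -1.58417336e+02]), 'force': array([-0.19320367, -0.797136  ,  1.05583292]), 'moment': array([ 0.04555149, -0.0459468 ,  0.03325549]), 'gripper_force': 0.0, 'opening': 0.08758713124863028}
top [ 0.33479254 -0.12210933  1.03469939] [-1.67415613e+02  6.20480534e-02 -9.10197038e+01] [[383.67219763   0.         259.66694214]
 [  0.         383.67219763 194.67433616]
 [  0.           0.           1.        ]]
side [-0.41623566  0.80158448  0.94354553] [-124.32938679    0.1496662  -132.94264306] [[489.26694851   0.         250.65804343]
 [  0.         489.26694851 195.29584378]
 [  0.           0.           1.        ]]
```

```bash
sed -i "s/    if f: cv2/    from scipy.spatial.transform import Rotation as R; s['attitude']=R.from_euler('xyz',s['attitude'],degrees=True).as_matrix()\n    if f: cv2/" h.py; ls
```

```text
h.py
pics
side0.pkl
top0.pkl
```

View pics/top0.png

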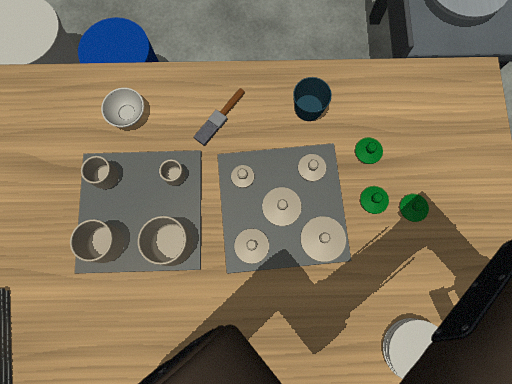

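View pics/side0.png

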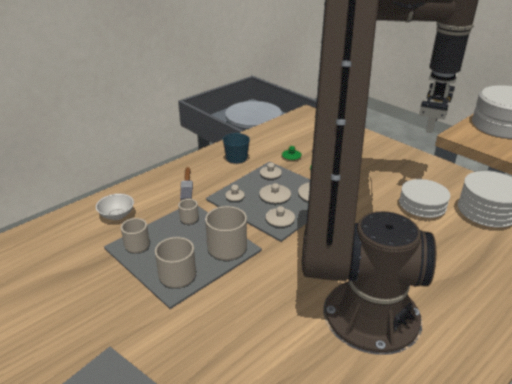

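The top view shows lids at px (242,176), (312,167), (282,206), (252,245), (323,239). Jars are at (96,170), (173,172), (93,240), (163,240). Possible confusions are three green lids at (369,150), (374,200), (413,207), the white bowl at (124,108) and the cup at (312,98).

```bash
cat >> h.py <<'E'
def discs(s,zf,amin=150,amax=1e5,smax=70,vmin=150):
    """light beige blobs: pixel centre, ray point on plane zf and equivalent diameter"""
    hsv=cv2.cvtColor(np.ascontiguousarray(s['frame']),cv2.COLOR_RGB2HSV)
    m=((hsv[...,1]<smax)&(hsv[...,2]>vmin)).astype(np.uint8)
    out=[]
    for c in cv2.findContours(m,cv2.RETR_EXTERNAL,cv2.CHAIN_APPROX_NONE)[0]:
        if not amin<cv2.contourArea(c)<amax or len(c)<20: continue
        pts=np.array([ray(s,p,zf)[:2] for p in c[:,0]])
        (x,y),r=cv2.minEnclosingCircle((pts*1000).astype(np.float32))
        h=cv2.convexHull((pts*1000).astype(np.float32)); A=cv2.contourArea(h)
        out.append((c[:,0].mean(0).round(1),x.__round__(1),y.__round__(1),round(2*r,1),round(2*np.sqrt(A/np.pi),1)))
    return out
E
python3 - <<'E'
from h import *
s=snap('top')
f=s['frame']
for p in [(242,186),(282,195),(323,255),(235,200),(110,200),(97,159),(96,168),(165,222),(163,240)]: print(p,f[p[1],p[0]])
for d in discs(s,.026): print(d)
cv2.imwrite('pics/crop.png',cv2.resize(f[140:275,70:355,::-1],None,fx=2.8,fy=2.8,interpolation=cv2.INTER_CUBIC))
E
```

```text
(242, 186) [205 193 170]
(282, 195) [173 162 140]
(323, 255) [190 179 155]
(235, 200) [111 115 107]
(110, 200) [101 101  98]
(97, 159) [78 72 60]
(96, 168) [64 60 53]
(165, 222) [87 82 71]
(163, 240) [184 169 147]
(array([404.7, 347.3]), 164.2, -500.2, 158.1, np.float64(116.5))
(array([251.3, 245.8]), 424.1, -100.5, 90.6, np.float64(89.1))
(array([ 90.4, 240. ]), 446.8, 321.4, 109.2, np.float64(107.4))
(array([323. , 238.8]), 439.6, -289.1, 119.0, np.float64(117.3))
(array([161.3, 239.8]), 444.2, 135.2, 127.0, np.float64(125.0))
(array([281.4, 206.3]), 528.2, -182.6, 105.0, np.float64(103.1))
(array([242.2, 175.8]), 613.6, -78.3, 61.9, np.float64(60.3))
(array([169.7, 169.8]), 634.2, 119.1, 61.1, np.float64(58.6))
(array([ 94.5, 169.3]), 639.9, 325.3, 77.3, np.float64(75.2))
(array([311.7, 167.1]), 635.1, -268.6, 76.0, np.float64(74.6))
(array([121.8, 106.8]), 823.5, 261.4, 121.3, np.float64(119.4))
(array([23.4, 29.8]), 1079.1, 587.7, 241.9, np.float64(203.4))
```

View pics/crop.png

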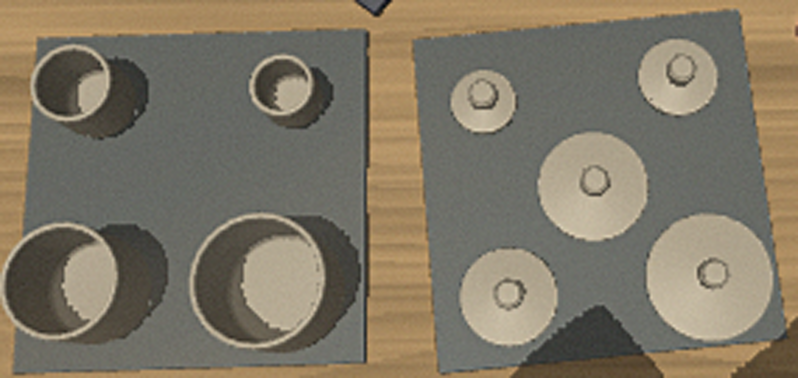

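```bash
python3 - <<'E'
from h import *
s=snap('top')
for n,z,u in [('tiny',.074,170),('small',.090,94),('large',.110,90),('giant',.124,161)]:
    print(n,[d for d in discs(s,z) if abs(d[0][0]-u)<4])
for d in discs(s,.0235,400): print(d)
# knob tops (z .059) via grey circles
w=snap('wrist'); o=get_obs(); print(w['origin'],w['attitude'].round(3),w['camera_matrix'],o['tool_pos'],o['orientation'])
E
```

```text
tiny [(array([169.7, 169.8]), 619.9, 107.6, 58.2, np.float64(55.8))]
small [(array([ 90.4, 240. ]), 439.9, 293.1, 102.7, np.float64(100.6)), (array([ 94.5, 169.3]), 620.5, 297.2, 72.6, np.float64(70.5))]
large [(array([ 90.4, 240. ]), 437.7, 284.3, 100.5, np.float64(98.5))]
giant [(array([161.3, 239.8]), 433.5, 110.2, 114.7, np.float64(112.9))]
(array([404.9, 347.2]), 163.7, -501.1, 158.4, np.float64(116.5))
(array([251.3, 245.8]), 424.3, -100.5, 90.8, np.float64(89.3))
(array([ 90.4, 240. ]), 447.4, 322.3, 109.9, np.float64(107.7))
(array([323. , 238.8]), 439.9, -289.5, 119.1, np.float64(117.3))
(array([161.3, 239.8]), 444.4, 135.8, 127.3, np.float64(125.3))
(array([281.4, 206.3]), 528.7, -182.8, 105.3, np.float64(103.4))
(array([ 94.5, 169.3]), 640.6, 326.7, 77.7, np.float64(75.4))
(array([311.7, 167.1]), 636.0, -268.9, 76.4, np.float64(74.8))
(array([121.8, 106.8]), 824.8, 262.3, 121.8, np.float64(119.7))
(array([23.4, 29.8]), 1081.0, 589.5, 242.5, np.float64(203.8))
[ 0.1775235  -0.65489133  0.38397682] [[-0.367  0.893  0.261]
 [ 0.93   0.353  0.103]
 [-0.     0.28  -0.96 ]] [[310.18238705   0.         251.15006391]
 [  0.         310.18238705 190.06623106]
 [  0.           0.           1.        ]] [ 0.24827031 -0.62744772  0.22611322] [ 1.79955801e+02 -5.39019418e-03 -1.58413011e+02]
```

Request:
play_rows:
  commands:
    - [[-18, 12.5, 0, 0, 0, 7, 0.7], [-18, 12.5, 0, 0, 0, 7, 0.7], [-18, 12.5, 0, 0, 0, 7, 0.7], [-18, 12.5, 0, 0, 0, 7, 0.7], [-18, 12.5, 0, 0, 0, 7, 0.7], [-36, 25, 0, 0, 0, 14, 0.7], [-36, 25, 0, 0, 0, 14, 0.7], [-36, 25, 0, 0, 0, 14, 0.7], [-36, 25, 0, 0, 0, 14, 0.7], [-36, 25, 0, 0, 0, 14, 0.7], [-54.2, 37.6, 0, 0, 0, 21.6, 0.7], [-54.2, 37.6, 0, 0, 0, 21.6, 0.7], [-54.2, 37.6, 0, 0, 0, 21.6, 0.7], [-54.2, 37.6, 0, 0, 0, 21.6, 0.7], [-54.2, 37.6, 0, 0, 0, 21.6, 0.7], [-54.2, 37.6, 0, 0, 0, 21.6, 0.7], [-54.2, 37.6, 0, 0, 0, 21.6, 0.7], [-54.2, 37.6, 0, 0, 0, 21.6, 0.7], [-54.2, 37.6, 0, 0, 0, 21.6, 0.7], [-54.2, 37.6, 0, 0, 0, 21.6, 0.7]]

```text
clock: 1.92
tool_pos: [0.6134, -0.0792, 0.2266]
orientation: [-180.0, -0.0, 180.0]
force: [0.4, 0.5, -0.4]
opening: 0.0613
gripper_force: 0.0
```

```bash
python3 - <<'E'
from h import *
s=snap('wrist','w1'); print(s['origin'])
for d in discs(s,.0235,400): print(d)
for p in [(.614,-.078,.059),(.614,-.078,.0235)]: print(proj(s,p))
E
```

```text
[ 0.53740937 -0.07870801  0.3845538 ]
(array([444.3, 171.8]), 631.9, 137.9, 71.5, np.float64(53.4))
(array([477.1,  19.7]), 455.0, 158.4, 80.2, np.float64(39.2))
(array([226.5,  11.5]), 446.1, -106.8, 77.5, np.float64(46.9))
(array([162.8, 111.3]), 576.9, -175.7, 306.3, np.float64(236.3))
(array([51.2, 24.3]), 453.9, -287.8, 116.7, np.float64(82.3))
[252.17485998 173.50831087]
[252.10744036 166.64679989]
```

View pics/w1.png

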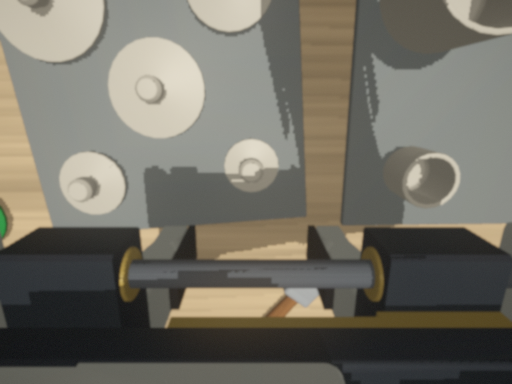

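The wrist view shows lid_tiny at (251,165), lid_large at (156,88), lid_small at (92,183), and jar_tiny's rim at about (432,180). This agrees with the projection from the top camera.

```bash
python3 - <<'E'
from h import *
s=snap('wrist'); s2=snap('wrist')
for v in (175,190,205):
  print(v)
  for d in discs(s,.0235,400,9000,70,v): print(d)
  print([d for d in discs(s,.074,200,9000,70,v) if d[0][0]>400 and d[0][1]>120])
E
```

```text
175
(array([ 91.9, 182.9]), 634.7, -271.5, 78.7, np.float64(77.7))
(array([249.2, 159.4]), 611.7, -79.6, 64.1, np.float64(52.2))
(array([156.2,  87.2]), 526.5, -184.4, 107.1, np.float64(106.3))
(array([477. ,  19.6]), 454.7, 158.7, 78.7, np.float64(37.7))
(array([227. ,  11.2]), 444.4, -106.0, 74.8, np.float64(45.9))
(array([51.1, 24. ]), 453.8, -288.1, 114.9, np.float64(81.3))
[(array([413.8, 176.1]), 613.0, 87.7, 25.0, np.float64(17.7)), (array([445.8, 171.8]), 617.7, 108.2, 58.5, np.float64(41.9))]
190
(array([ 92. , 182.8]), 634.6, -271.4, 76.9, np.float64(76.2))
(array([249.9, 156.4]), 610.2, -79.6, 62.3, np.float64(48.2))
(array([156.2,  87.2]), 526.6, -184.0, 105.6, np.float64(104.9))
(array([476.8,  19.5]), 454.2, 158.6, 78.1, np.float64(36.5))
(array([227. ,  10.9]), 442.6, -106.0, 74.4, np.float64(45.2))
(array([51.2, 23.9]), 451.9, -288.1, 114.0, np.float64(80.5))
[]
205
(array([ 92.8, 180.6]), 633.7, -270.8, 74.0, np.float64(70.5))
(array([250. , 155.7]), 610.9, -79.1, 59.8, np.float64(45.6))
(array([156.7,  87.1]), 526.2, -183.8, 103.4, np.float64(102.6))
(array([230.4,  11.5]), 445.1, -100.0, 61.2, np.float64(41.6))
(array([82.1, 20.2]), 459.9, -252.2, 56.0, np.float64(39.7))
[]
```

Request:
play_rows:
  commands:
    - [[0, 0, 4, 0, 0, 0, 0.7], [0, 0, 8, 0, 0, 0, 0.7], [0, 0, 11, 0, 0, 0, 0.7], [0, 0, 14, 0, 0, 0, 0.7], [0, 0, 16, 0, 0, 0, 0.7], [0, 0, 17.5, 0, 0, 0, 0.7], [0, 0, 18.5, 0, 0, 0, 0.7], [0, 0, 19.1, 0, 0, 0, 0.7], [0, 0, 19.1, 0, 0, 0, 0.7], [0, 0, 19.1, 0, 0, 0, 0.7], [0, 0, 19.1, 0, 0, 0, 0], [0, 0, 19.1, 0, 0, 0, 0], [0, 0, 19.1, 0, 0, 0, 0], [0, 0, 19.1, 0, 0, 0, 0], [0, 0, 19.1, 0, 0, 0, 0], [0, 0, 19.1, 0, 0, 0, 0], [0, 0, 19.1, 0, 0, 0, 0], [0, 0, 19.1, 0, 0, 0, 0], [0, 0, 19.1, 0, 0, 0, 0], [0, 0, 19.1, 0, 0, 0, 0]]

```text
clock: 3.73
tool_pos: [0.6141, -0.0786, 0.0357]
orientation: [-180.0, 0.0, 180.0]
force: [-0.3, -0.3, 1.8]
opening: 0.025
gripper_force: 30.0
```

Request:
play_rows:
  commands:
    - [[0, 0, -0.5, 0, 0, 0, 0], [0, 0, -2, 0, 0, 0, 0], [0, 0, -4, 0, 0, 0, 0], [0, 0, -6, 0, 0, 0, 0], [0, 0, -8, 0, 0, 0, 0], [0, 0, -9.5, 0, 0, 0, 0], [0, 1, -10, 0, 0, 0, 0], [0, 3, -10, 0, 0, 0, 0], [0, 5, -10, 0, 0, 0, 0], [0, 7.5, -10, 0, 0, 0, 0], [0, 10, -10, 0, 0, 0, 0], [-0.5, 12.5, -10, 0, 0, 0, 0], [-0.5, 15, -10, 0, 0, 0, 0], [-0.5, 17, -10, 0, 0, 0, 0], [-0.5, 18.2, -10, 0, 0, 0, 0], [-0.5, 18.7, -10, 0, 0, 0, 0], [-0.5, 18.7, -10, 0, 0, 0, 0], [-0.5, 18.7, -10, 0, 0, 0, 0], [-0.5, 18.7, -10, 0, 0, 0, 0]]

```text
clock: 5.32
tool_pos: [0.6188, 0.1075, 0.1355]
orientation: [-180.0, -0.0, 179.9]
force: [0.5, -0.3, -0.6]
opening: 0.0249
gripper_force: 30.0
```

```bash
python3 - <<'E'
from h import *
s=snap('wrist','w2'); o=get_obs(); print(o['tool_pos'],o['opening'])
t=o['tool_pos']
for z in (-.024,-.013,.024): print(proj(s,t+[0,0,z]))
for v in (120,150): 
  for z in (.074,.126): print(v,z,discs(s,z,200,30000,70,v))
E
```

```text
[0.61891516 0.10739369 0.13553076] 0.02540827201403428
[250.6106052  224.92625589]
[250.56073359 232.07276398]
[250.34142564 263.49918125]
120 0.074 [(array([197.3, 374.3]), 787.4, 65.3, 245.9, np.float64(77.8)), (array([ 29.9, 276.6]), 679.1, -69.4, 52.8, np.float64(24.2)), (array([246.5, 273.7]), 677.0, 103.8, 22.1, np.float64(14.6)), (array([447.3, 145.4]), 572.6, 243.2, 220.7, np.float64(151.5))]
120 0.126 [(array([197.3, 374.3]), 729.5, 75.4, 187.7, np.float64(59.4)), (array([ 29.9, 276.6]), 646.8, -27.3, 40.3, np.float64(18.5)), (array([246.5, 273.7]), 645.2, 104.8, 16.9, np.float64(11.1)), (array([447.3, 145.4]), 565.6, 211.2, 168.4, np.float64(115.6))]
150 0.074 [(array([251.2, 246.5]), 655.1, 107.5, 36.6, np.float64(30.4)), (array([448.2, 223.1]), 629.8, 249.9, 120.6, np.float64(77.9)), (array([449.6,  70.3]), 531.8, 235.9, 149.6, np.float64(91.0)), (array([182.7, 121.4]), 559.4, 90.1, 187.2, np.float64(136.3)), (array([ 51.8, 130.1]), 572.7, -41.1, 200.4, np.float64(129.6))]
150 0.126 [(array([251.2, 246.5]), 628.5, 107.6, 27.9, np.float64(23.2)), (array([448.2, 223.1]), 609.2, 216.3, 92.0, np.float64(59.5)), (array([449.6,  70.3]), 534.4, 205.6, 114.2, np.float64(69.4)), (array([182.7, 121.4]), 555.5, 94.3, 142.8, np.float64(104.0)), (array([ 51.8, 130.1]), 565.6, -5.8, 152.9, np.float64(98.9))]
```

View pics/w2.png

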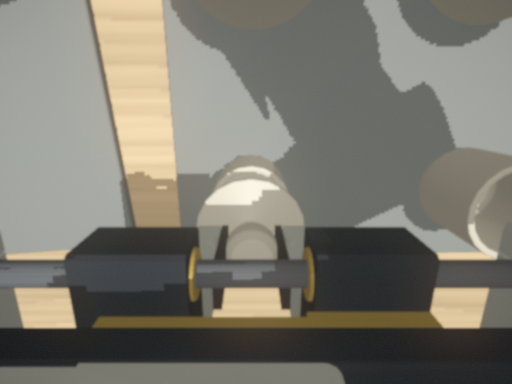

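Request:
play_rows:
  commands:
    - [[0, 0, 1, 0, 0, 0, 0], [0, 0, 2, 0, 0, 0, 0], [0, 0, 2.7, 0, 0, 0, 0], [0, 0, 3.2, 0, 0, 0, 0], [0, 0, 3.5, 0, 0, 0, 0], [0, 0, 3.8, 0, 0, 0, 0], [0, 0, 4, 0, 0, 0, 0], [0, 0, 4.2, 0, 0, 0, 0], [0, 0, 4.3, 0, 0, 0, 0], [0, 0, 4.3, 0, 0, 0, 0]]

```text
clock: 6.2
tool_pos: [0.619, 0.1085, 0.0925]
orientation: [180.0, -0.0, 180.0]
force: [-1.1, -0.2, -0.2]
opening: 0.025
gripper_force: 30.0
```

Request:
play_rows:
  commands:
    - [[0, 0, 0.15, 0, 0, 0, 0], [0, 0, 0.3, 0, 0, 0, 0], [0, 0, 0.4, 0, 0, 0, 0], [0, 0, 0.45, 0, 0, 0, 0], [0, 0, 0.5, 0, 0, 0, 0], [0, 0, 0.5, 0, 0, 0, 0], [0, 0, 0.5, 0, 0, 0, 0]]

```text
clock: 6.78
tool_pos: [0.6192, 0.1085, 0.0879]
orientation: [180.0, 0.0, 180.0]
force: [-0.4, 0.1, 2.3]
opening: 0.025
gripper_force: 30.0
```

Request:
play_rows:
  commands:
    - [[0, 0, 0, 0, 0, 0, 0.7], [0, 0, 0, 0, 0, 0, 0.7], [0, 0, 0, 0, 0, 0, 0.7], [0, 0, 0, 0, 0, 0, 0.7], [0, 0, 0, 0, 0, 0, 0.7], [0, 0, 0, 0, 0, 0, 0.7], [0, 0, -1, 0, 0, 0, 0.7], [0, 0, -3, 0, 0, 0, 0.7], [0, 0, -6, 0, 0, 0, 0.7], [0, 0, -10, 0, 0, 0, 0.7], [0, -4, -12, 0, 0, 0, 0.7], [0, -8, -12, 0, 0, 0, 0.7], [0, -12, -12, 0, 0, 0, 0.7], [0, -16, -12, 0, 0, 0, 0.7], [0, -20, -12, 0, 0, 0, 0.7], [-1, -24, -12, 0, 0, 0, 0.7], [-1, -28, -12, 0, 0, 0, 0.7], [-1.6, -32, -12, 0, 0, 0, 0.7], [-1.6, -36, -12, 0, 0, 0, 0.7], [-1.6, -37.9, -12, 0, 0, 0, 0.7]]

```text
clock: 8.45
tool_pos: [0.6344, -0.2749, 0.2081]
orientation: [-180.0, -0.0, 179.9]
force: [0.1, 1.5, -0.0]
opening: 0.0611
gripper_force: 0.0
```

```bash
python3 - <<'E'
from h import *
s=snap('wrist'); t=snap('top','t2'); o=get_obs(); print(o['tool_pos'],o['orientation'],o['opening'])
for v in (185,195): print([d for d in discs(s,.0235,400,9000,70,v)])
for z in (.074+.0015,): print([d for d in discs(t,z,200,30000,70,150) if 160<d[0][0]<190])
cv2.imwrite('pics/t2c.png',cv2.resize(t['frame'][140:275,70:355,::-1],None,fx=2.8,fy=2.8,interpolation=cv2.INTER_CUBIC))
E
```

```text
[ 0.63420758 -0.27430276  0.20767705] [-1.79975806e+02 -3.01402368e-02  1.79756433e+02] 0.06155590974313191
[(array([255.1, 157.1]), 633.1, -269.6, 77.3, np.float64(58.8)), (array([319.7,  61.5]), 526.1, -187.1, 104.5, np.float64(74.2)), (array([235. ,  12.3]), 465.3, -290.2, 105.4, np.float64(55.0))]
[(array([255.2, 157. ]), 632.1, -270.2, 76.5, np.float64(57.7)), (array([319.4,  61.6]), 525.6, -188.7, 103.6, np.float64(73.1)), (array([235.2,  12.2]), 466.1, -290.2, 103.5, np.float64(54.5))]
[]
```

View pics/t2c.png

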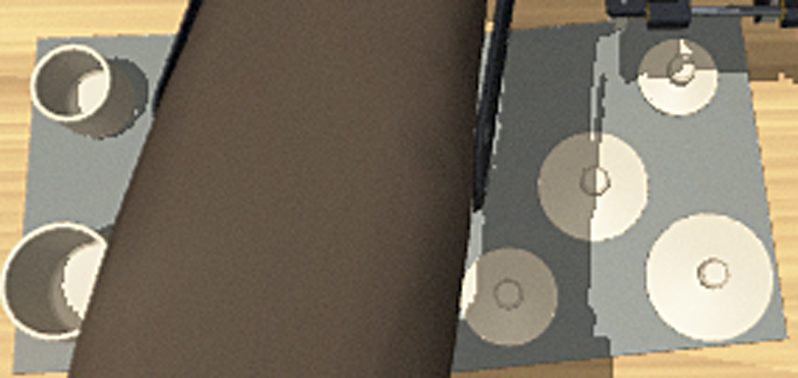

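The arm hides jar_tiny here. lid_small sits at crop (680,72), and the arm only overshot briefly, so I'll descend.

Request:
play_rows:
  commands:
    - [[0, 0, 2, 0, 0, 0, 0.7], [0, 0, 5, 0, 0, 0, 0.7], [0, 0, 8, 0, 0, 0, 0.7], [0, 0, 11, 0, 0, 0, 0.7], [0, 0, 14, 0, 0, 0, 0.7], [0, 0, 15.5, 0, 0, 0, 0.7], [0, 0, 16.5, 0, 0, 0, 0.7], [0, 0, 17.2, 0, 0, 0, 0.7], [0, 0, 17.2, 0, 0, 0, 0.7], [0, 0, 17.2, 0, 0, 0, 0.7], [0, 0, 17.2, 0, 0, 0, 0], [0, 0, 17.2, 0, 0, 0, 0], [0, 0, 17.2, 0, 0, 0, 0], [0, 0, 17.2, 0, 0, 0, 0], [0, 0, 17.2, 0, 0, 0, 0], [0, 0, 17.2, 0, 0, 0, 0], [0, 0, 17.2, 0, 0, 0, 0], [0, 0, 17.2, 0, 0, 0, 0]]

```text
clock: 10.05
tool_pos: [0.635, -0.2706, 0.0357]
orientation: [-180.0, 0.0, 180.0]
force: [-0.6, 0.1, 1.7]
opening: 0.0251
gripper_force: 30.0
```

Request:
play_rows:
  commands:
    - [[0, 0, -0.5, 0, 0, 0, 0], [0, 0, -2.5, 0, 0, 0, 0], [0, 0, -5, 0, 0, 0, 0], [0, 0, -8, 0, 0, 0, 0], [0, 0, -11, 0, 0, 0, 0], [0, 1, -13.5, 0, 0, 0, 0], [0, 3, -14, 0, 0, 0, 0], [0, 6, -14, 0, 0, 0, 0], [0, 9.5, -14, 0, 0, 0, 0], [0, 13, -14, 0, 0, 0, 0], [0, 16.5, -14, 0, 0, 0, 0], [0, 20, -14, 0, 0, 0, 0], [0, 23.5, -14, 0, 0, 0, 0], [0, 27, -14, 0, 0, 0, 0], [0, 30.5, -14, 0, 0, 0, 0], [0, 34, -14, 0, 0, 0, 0], [0, 37.5, -14, 0, 0, 0, 0], [0, 41, -14, 0, 0, 0, 0], [0, 43, -14, 0, 0, 0, 0], [0, 44, -14, 0, 0, 0, 0]]

```text
clock: 11.72
tool_pos: [0.6347, 0.1723, 0.1756]
orientation: [180.0, 0.0, -179.9]
force: [0.3, -0.5, -0.8]
opening: 0.0252
gripper_force: 30.0
```

```bash
python3 - <<'E'
from h import *
s=snap('wrist');s=snap('wrist');s=snap('wrist','w3'); o=get_obs(); print(o['tool_pos'],o['opening'])
print(proj(s,[.6205,.297,.09]),s['origin'])
for v in (120,150,170,185): 
  print(v,[d for d in discs(s,.09,100,30000,70,v) if d[0][0]>330])
E
```

```text
[0.63475723 0.16982658 0.17543462] 0.024897474612862763
[406.60244193 179.16076943] [0.55874046 0.17136327 0.33345361]
120 []
150 []
170 [(array([383., 185.]), 624.6, 277.9, 19.6, np.float64(11.1)), (array([422.4, 155.1]), 581.2, 281.1, 192.2, np.float64(110.5))]
185 [(array([398.6, 218.2]), 641.3, 279.7, 112.3, np.float64(54.5))]
```

View pics/w3.png

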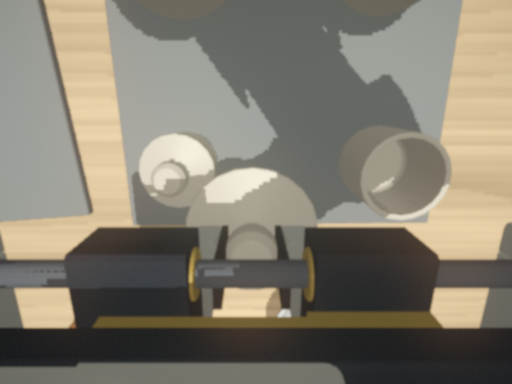

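lid_tiny sits level on its jar at (178,170). jar_small's rim centre is at about (405,176), within 2 mm of the top-camera value.

Request:
play_rows:
  commands:
    - [[0.3, 2, 0, 0, 0, 0, 0], [0.6, 5, 0, 0, 0, 0, 0], [1, 8, 0, 0, 0, 0, 0], [1.5, 10.5, 0, 0, 0, 0, 0], [1.5, 12, 0, 0, 0, 0, 0], [1.5, 12.7, 0, 0, 0, 0, 0], [1.5, 12.7, 0, 0, 0, 0, 0], [1.5, 12.7, 1, 0, 0, 0, 0], [1.5, 12.7, 2.5, 0, 0, 0, 0], [1.5, 12.7, 4, 0, 0, 0, 0], [1.5, 12.7, 5, 0, 0, 0, 0], [1.5, 12.7, 5.6, 0, 0, 0, 0], [1.5, 12.7, 6, 0, 0, 0, 0], [1.5, 12.7, 6.2, 0, 0, 0, 0], [1.5, 12.7, 6.4, 0, 0, 0, 0], [1.5, 12.7, 6.6, 0, 0, 0, 0], [1.5, 12.7, 6.7, 0, 0, 0, 0], [1.5, 12.7, 6.7, 0, 0, 0, 0]]

```text
clock: 13.37
tool_pos: [0.6201, 0.2965, 0.1087]
orientation: [180.0, 0.0, 180.0]
force: [-0.2, -0.5, 0.2]
opening: 0.025
gripper_force: 30.0
```

Request:
play_rows:
  commands:
    - [[0, 0, 0.15, 0, 0, 0, 0], [0, 0, 0.3, 0, 0, 0, 0], [0, 0, 0.4, 0, 0, 0, 0], [0, 0, 0.45, 0, 0, 0, 0], [0, 0, 0.5, 0, 0, 0, 0], [0, 0, 0.5, 0, 0, 0, 0], [0, 0, 0.5, 0, 0, 0, 0]]

```text
clock: 13.95
tool_pos: [0.6201, 0.2965, 0.1038]
orientation: [180.0, 0.0, 180.0]
force: [-0.9, -0.1, 0.3]
opening: 0.0254
gripper_force: 30.0
```

Request:
play_rows:
  commands:
    - [[0, 0, 0.05, 0, 0, 0, 0], [0, 0, 0.05, 0, 0, 0, 0.7], [0, 0, 0.05, 0, 0, 0, 0.7], [0, 0, 0.05, 0, 0, 0, 0.7], [0, 0, 0.05, 0, 0, 0, 0.7], [0, 0, 0.05, 0, 0, 0, 0.7], [0, 0, 0.05, 0, 0, 0, 0.7], [0, 0, -1, 0, 0, 0, 0.7], [0, 0, -3, 0, 0, 0, 0.7], [0, 0, -6, 0, 0, 0, 0.7], [0, 0, -10, 0, 0, 0, 0.7], [1, -4, -12, 0, 0, 0, 0.7], [2, -8, -12, 0, 0, 0, 0.7], [2, -12, -12, 0, 0, 0, 0.7], [2, -15, -12, 0, 0, 0, 0.7], [2, -15, -12, 0, 0, 0, 0.7], [2, -15, -12, 0, 0, 0, 0.7]]

```text
clock: 15.37
tool_pos: [0.6002, 0.1447, 0.2251]
orientation: [180.0, 0.1, 179.8]
force: [0.5, 0.8, 0.1]
opening: 0.0615
gripper_force: 0.0
```

```bash
python3 - <<'E'
from h import *
s=snap('wrist','w4'); o=get_obs(); print(o['tool_pos'],o['orientation'],o['opening'])
for n,p in dict(jt=(.619,.108,.074),js=(.6195,.2965,.09),jl=(.438,.284,.11),jg=(.4335,.110,.124)).items(): print(n,proj(s,p))
E
```

```text
[0.60027312 0.14581141 0.22470074] [1.79958205e+02 7.25969998e-02 1.79906249e+02] 0.061379705360973105
jt [215.74105897 194.08688482]
js [403.86736109 198.75428498]
jl [432.07645864 -18.66177542]
jg [201.76988988 -32.04885951]
```

View pics/w4.png

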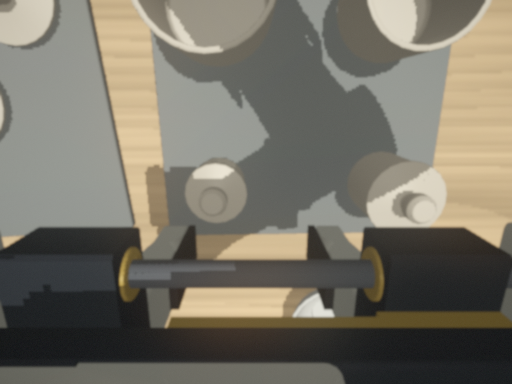

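lid_tiny at (215,192) and lid_small at (405,195) both sit level on their jars.

Request:
play_rows:
  commands:
    - [[1, -4, 0, 0, 0, 0, 0.7], [2, -8, 0, 0, 0, 0, 0.7], [3, -12, 0, 0, 0, 0, 0.7], [4, -16, 0, 0, 0, 0, 0.7], [5, -20, 0, 0, 0, 0, 0.7], [6, -24, 2, 0, 0, 0, 0.7], [7, -28, 4, 0, 0, 0, 0.7], [7.3, -31, 6, 0, 0, 0, 0.7], [7.3, -32.5, 8, 0, 0, 0, 0.7], [7.3, -33, 10, 0, 0, 0, 0.7], [7.3, -33, 11, 0, 0, 0, 0.7], [7.3, -33, 11, 0, 0, 0, 0.7], [7.3, -33, 11, 0, 0, 0, 0.7]]

```text
clock: 16.5
tool_pos: [0.5276, -0.1827, 0.1137]
orientation: [-180.0, -0.0, -179.9]
force: [0.0, -0.3, -0.3]
opening: 0.0615
gripper_force: 0.0
```

```bash
python3 - <<'E'
from h import *
s=snap('wrist'); o=get_obs(); print(o['tool_pos'],o['orientation'],o['opening'],proj(s,(.5275,-.1836,.0235)),proj(s,(.5275,-.1836,.059)))
for v in (150,175,190): print([d for d in discs(s,.0235,400,30000,70,v)])
E
```

```text
[ 0.52807729 -0.18265786  0.11452672] [-1.79978770e+02  5.42101728e-02 -1.79909444e+02] 0.061533465621774024 [249.87604486 194.02819085] [249.62807992 208.30791866]
[(array([323.1,  58.9]), 424.3, -121.7, 81.1, np.float64(47.8))]
[(array([250.3, 164. ]), 516.9, -183.7, 102.9, np.float64(68.6)), (array([322.7,  58.6]), 423.9, -121.7, 80.2, np.float64(45.8)), (array([105.5,  76.2]), 439.0, -291.7, 123.0, np.float64(119.6))]
[(array([250.1, 164. ]), 516.0, -184.1, 102.0, np.float64(67.8)), (array([322.7,  58.4]), 423.9, -121.8, 80.1, np.float64(45.0)), (array([106.1,  75.8]), 438.7, -291.8, 122.1, np.float64(118.8))]
```

Request:
play_rows:
  commands:
    - [[0, 0, 2, 0, 0, 0, 0.7], [0, 0, 4, 0, 0, 0, 0.7], [0, 0, 5.5, 0, 0, 0, 0.7], [0, 0, 6.7, 0, 0, 0, 0.7], [0, 0, 7.4, 0, 0, 0, 0.7], [0, 0, 7.8, 0, 0, 0, 0.7], [0, 0, 7.8, 0, 0, 0, 0.7], [0, 0, 7.8, 0, 0, 0, 0.7], [0, 0, 7.8, 0, 0, 0, 0], [0, 0, 7.8, 0, 0, 0, 0], [0, 0, 7.8, 0, 0, 0, 0], [0, 0, 7.8, 0, 0, 0, 0], [0, 0, 7.8, 0, 0, 0, 0], [0, 0, 7.8, 0, 0, 0, 0], [0, 0, 7.8, 0, 0, 0, 0], [0, 0, 7.8, 0, 0, 0, 0]]

```text
clock: 17.88
tool_pos: [0.5269, -0.1836, 0.0356]
orientation: [-180.0, -0.0, 180.0]
force: [-0.0, 0.5, 2.2]
opening: 0.0252
gripper_force: 30.0
```

Request:
play_rows:
  commands:
    - [[0, 0, -0.5, 0, 0, 0, 0], [0, 0, -2.5, 0, 0, 0, 0], [0, 0, -5, 0, 0, 0, 0], [0, 0, -8, 0, 0, 0, 0], [0, 0, -11, 0, 0, 0, 0], [0, 1, -14, 0, 0, 0, 0], [0, 3, -16, 0, 0, 0, 0], [0.5, 6, -16, 0, 0, 0, 0], [1, 9.5, -16, 0, 0, 0, 0], [2, 13, -16, 0, 0, 0, 0], [3, 16.5, -16, 0, 0, 0, 0], [4, 20, -16, 0, 0, 0, 0], [5, 23.5, -16, 0, 0, 0, 0], [6, 27, -16, 0, 0, 0, 0], [7, 30.5, -16, 0, 0, 0, 0], [8, 34, -16, 0, 0, 0, 0], [9, 37.5, -16, 0, 0, 0, 0], [9, 41, -16, 0, 0, 0, 0], [9, 44, -16, 0, 0, 0, 0], [9, 46, -16, 0, 0, 0, 0]]

```text
clock: 19.55
tool_pos: [0.4365, 0.2791, 0.1958]
orientation: [180.0, 0.0, -179.9]
force: [1.0, -0.4, -1.5]
opening: 0.025
gripper_force: 30.0
```

Request:
play_rows:
  commands:
    - [[0, 0.4, 0, 0, 0, 0, 0], [0, 0.6, 0, 0, 0, 0, 0], [0, 0.6, 0, 0, 0, 0, 0], [0, 0.6, 0, 0, 0, 0, 0], [0, 0.6, 0, 0, 0, 0, 0]]

```text
clock: 19.97
tool_pos: [0.437, 0.2814, 0.1956]
orientation: [-180.0, -0.0, 179.9]
force: [0.4, -0.2, -1.0]
opening: 0.0249
gripper_force: 30.0
```

```bash
python3 - <<'E'
from h import *
s=snap('wrist'); t=snap('top'); d=snap('side'); o=get_obs(); print(o['tool_pos'],o['orientation'],o['opening'])
a=[proj(s,(.437,.283,.11))]; print(a, proj(d,(.437,.283,.11)), proj(d,o['tool_pos']))
b=np.hstack([s['frame'][100:292,150:350],d['frame'][140:332,60:260]])[:,:,::-1]
cv2.imwrite('pics/c5.png',cv2.resize(b,None,fx=2,fy=2))
E
```

```text
[0.43714958 0.28171256 0.19576701] [1.79986646e+02 6.97372623e-03 1.79933485e+02] 0.02479546499594608
[array([252.83561014, 195.62061229])] [174.28521198 247.86239111] [171.57851616 221.50726116]
```

View pics/c5.png

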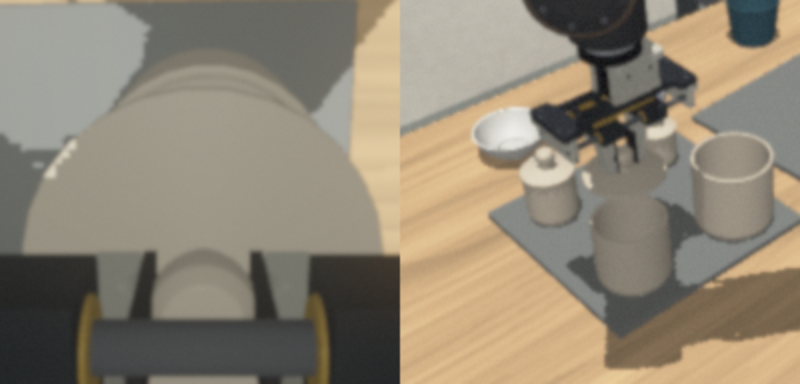

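Request:
play_rows:
  commands:
    - [[0.1, -0.1, 0.5, 0, 0, 0, 0], [0.1, -0.1, 1.5, 0, 0, 0, 0], [0.1, -0.1, 3, 0, 0, 0, 0], [0.1, -0.1, 4.5, 0, 0, 0, 0], [0.1, -0.1, 5.3, 0, 0, 0, 0], [0.1, -0.1, 5.8, 0, 0, 0, 0], [0.1, -0.1, 6.1, 0, 0, 0, 0], [0.1, -0.1, 6.3, 0, 0, 0, 0], [0.1, -0.1, 6.5, 0, 0, 0, 0], [0.1, -0.1, 6.7, 0, 0, 0, 0], [0.1, -0.1, 6.7, 0, 0, 0, 0], [0.1, -0.1, 6.7, 0, 0, 0, 0]]

```text
clock: 21.12
tool_pos: [0.4361, 0.2816, 0.1288]
orientation: [180.0, 0.0, 180.0]
force: [-0.5, -0.2, -0.2]
opening: 0.0246
gripper_force: 30.0
```

Request:
play_rows:
  commands:
    - [[0, 0, 0.15, 0, 0, 0, 0], [0, 0, 0.3, 0, 0, 0, 0], [0, 0, 0.4, 0, 0, 0, 0], [0, 0, 0.5, 0, 0, 0, 0], [0, 0, 0.5, 0, 0, 0, 0], [0, 0, 0.5, 0, 0, 0, 0], [0, 0, 0.5, 0, 0, 0, 0]]

```text
clock: 21.7
tool_pos: [0.4361, 0.2815, 0.1237]
orientation: [180.0, 0.0, 180.0]
force: [-0.7, -0.2, 0.5]
opening: 0.0251
gripper_force: 30.0
```

Request:
play_rows:
  commands:
    - [[0, 0, 0, 0, 0, 0, 0.7], [0, 0, 0, 0, 0, 0, 0.7], [0, 0, 0, 0, 0, 0, 0.7], [0, 0, 0, 0, 0, 0, 0.7], [0, 0, 0, 0, 0, 0, 0.7], [0, 0, 0, 0, 0, 0, 0.7], [0, 0, -1, 0, 0, 0, 0.7], [0, 0, -3, 0, 0, 0, 0.7], [0, 0, -6, 0, 0, 0, 0.7], [0, 0, -9, 0, 0, 0, 0.7], [0, -3, -10, 0, 0, 0, 0.7], [0, -7, -10, 0, 0, 0, 0.7], [0, -11, -10, 0, 0, 0, 0.7], [0, -15, -10, 0, 0, 0, 0.7], [0, -15, -10, 0, 0, 0, 0.7], [0, -15, -10, 0, 0, 0, 0.7]]

```text
clock: 23.03
tool_pos: [0.4361, 0.1298, 0.2247]
orientation: [179.9, 0.1, 179.8]
force: [0.2, -0.0, 0.9]
opening: 0.0614
gripper_force: 0.0
```

```bash
python3 - <<'E'
from h import *
s=snap('wrist','w6'); o=get_obs(); print(o['tool_pos'],o['orientation'],o['opening'])
for n,p in dict(jl=(.437,.283,.11),jg=(.4335,.110,.124)).items(): print(n,proj(s,p))
E
```

```text
[0.43630766 0.13092471 0.22457721] [1.79941613e+02 7.79409942e-02 1.79889085e+02] 0.061283015101436224
jl [418.61445651 186.40073209]
jg [227.96769947 187.5847137 ]
```

View pics/w6.png

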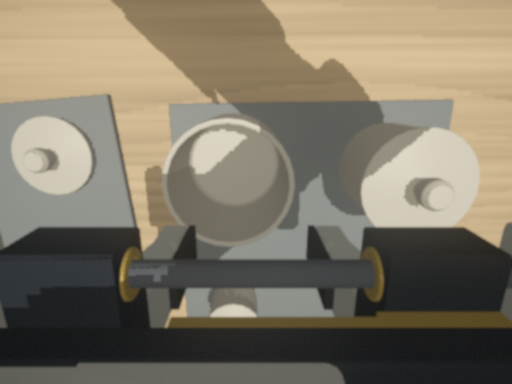

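lid_large is on its jar at (420,181). jar_giant's rim is centred near (229,180), so I'll measure it more exactly.

```bash
python3 - <<'E'
from h import *
s=snap('wrist')
g=cv2.GaussianBlur(cv2.cvtColor(s['frame'],cv2.COLOR_RGB2GRAY),(3,3),0).astype(float)
def radial(s,g,c,z,r,win,sgn):
    pts=[]
    for a in np.arange(0,360,4):
        u=np.array([np.cos(np.radians(a)),np.sin(np.radians(a))]); best=None
        rs=np.arange(r-win,r+win,.0005); px=[proj(s,[*(c+q*u),z]) for q in rs]
        if any(not(1<p[0]<510 and 1<p[1]<222) for p in px): continue
        v=cv2.remap(g.astype(np.float32),np.array([[p[0] for p in px]],np.float32),np.array([[p[1] for p in px]],np.float32),cv2.INTER_LINEAR)[0]
        dv=np.gradient(v)*sgn; i=dv.argmax()
        if dv[i]>1.5: pts.append([*(c+rs[i]*u)])
    p=np.array(pts)
    for _ in range(4):
        A=np.c_[2*p,np.ones(len(p))]; x=np.linalg.lstsq(A,(p**2).sum(1),rcond=None)[0]
        R=np.sqrt(x[2]+x[:2]@x[:2]); e=abs(np.hypot(*(p-x[:2]).T)-R); p=p[e<max(.0015,1.5*np.median(e))]
    return x[:2].round(4),round(R,4),len(p)
print('giant outer',radial(s,g,np.array([.431,.110]),.124,.058,.009,-1))
print('giant inner',radial(s,g,np.array([.431,.110]),.124,.053,.008,1))
print('large lid',radial(s,g,np.array([.434,.283]),.112,.053,.01,-1))
E
```

```text
giant outer (array([0.4318, 0.11  ]), np.float64(0.0573), 61)
giant inner (array([0.4319, 0.11  ]), np.float64(0.0529), 60)
large lid (array([0.4366, 0.2827]), np.float64(0.0531), 53)
```

Request:
play_rows:
  commands:
    - [[0, -4, 0, 0, 0, 0, 0.7], [0, -8, 0, 0, 0, 0, 0.7], [0, -12, 0, 0, 0, 0, 0.7], [0, -16, 0, 0, 0, 0, 0.7], [0, -20, 0, 0, 0, 0, 0.7], [0, -24, 0, 0, 0, 0, 0.7], [0, -28, 2, 0, 0, 0, 0.7], [0, -32, 4, 0, 0, 0, 0.7], [-0.3, -36, 6, 0, 0, 0, 0.7], [-0.3, -40, 8, 0, 0, 0, 0.7], [-0.3, -41.6, 10, 0, 0, 0, 0.7], [-0.3, -42.2, 11, 0, 0, 0, 0.7], [-0.3, -42.2, 11, 0, 0, 0, 0.7], [-0.3, -42.2, 11, 0, 0, 0, 0.7], [-0.3, -42.2, 11, 0, 0, 0, 0.7]]

```text
clock: 24.38
tool_pos: [0.4401, -0.2897, 0.1144]
orientation: [-180.0, 0.1, -179.9]
force: [0.6, -0.2, 1.4]
opening: 0.0611
gripper_force: 0.0
```

```bash
python3 - <<'E'
from h import *
s=snap('top'); o=get_obs(); print(o['tool_pos'],o['orientation'],o['opening'])
w=snap('wrist')
for v in (150,175,190): print([d for d in discs(w,.0235,400,30000,70,v)])
E
```

```text
[ 0.44020573 -0.28959799  0.11479023] [-1.79966625e+02  1.02116890e-01 -1.79898286e+02] 0.06140657738308641
[(array([251.4, 158.4]), 424.7, -289.8, 116.8, np.float64(81.1))]
[(array([251.7, 158.6]), 425.0, -289.4, 115.8, np.float64(78.7))]
[(array([251.8, 158.1]), 425.1, -289.8, 115.0, np.float64(77.2))]
```

Request:
play_rows:
  commands:
    - [[0, 0, 2, 0, 0, 0, 0.7], [0, 0, 4, 0, 0, 0, 0.7], [0, 0, 5.5, 0, 0, 0, 0.7], [0, 0, 6.7, 0, 0, 0, 0.7], [0, 0, 7.4, 0, 0, 0, 0.7], [0, 0, 7.8, 0, 0, 0, 0.7], [0, 0, 7.8, 0, 0, 0, 0.7], [0, 0, 7.8, 0, 0, 0, 0.7], [0, 0, 7.8, 0, 0, 0, 0], [0, 0, 7.8, 0, 0, 0, 0], [0, 0, 7.8, 0, 0, 0, 0], [0, 0, 7.8, 0, 0, 0, 0], [0, 0, 7.8, 0, 0, 0, 0], [0, 0, 7.8, 0, 0, 0, 0], [0, 0, 7.8, 0, 0, 0, 0], [0, 0, 7.8, 0, 0, 0, 0]]

```text
clock: 25.82
tool_pos: [0.4389, -0.2906, 0.0357]
orientation: [-180.0, 0.0, 180.0]
force: [-0.4, -0.2, 1.9]
opening: 0.0251
gripper_force: 30.0
```

Request:
play_rows:
  commands:
    - [[0, 0, -0.5, 0, 0, 0, 0], [0, 0, -2.5, 0, 0, 0, 0], [0, 0, -5, 0, 0, 0, 0], [0, 0, -8, 0, 0, 0, 0], [0, 0, -11, 0, 0, 0, 0], [0, 1, -14, 0, 0, 0, 0], [0, 3, -16, 0, 0, 0, 0], [0.2, 6, -16, 0, 0, 0, 0], [0.4, 9.5, -16, 0, 0, 0, 0], [0.6, 13, -16, 0, 0, 0, 0], [0.6, 16.5, -16, 0, 0, 0, 0], [0.6, 20, -16, 0, 0, 0, 0], [0.6, 23.5, -16, 0, 0, 0, 0], [0.6, 27, -16, 0, 0, 0, 0], [0.6, 30.5, -16, 0, 0, 0, 0], [0.6, 34, -16, 0, 0, 0, 0], [0.6, 37, -16, 0, 0, 0, 0], [0.6, 39, -16, 0, 0, 0, 0], [0.6, 40.1, -16, 0, 0, 0, 0], [0.6, 40.1, -16, 0, 0, 0, 0]]

```text
clock: 27.48
tool_pos: [0.4329, 0.1121, 0.1956]
orientation: [180.0, -0.0, -179.9]
force: [0.0, -0.4, -0.9]
opening: 0.0252
gripper_force: 30.0
```

Request:
play_rows:
  commands:
    - [[0, 0, 0, 0, 0, 0, 0], [0, 0, 0, 0, 0, 0, 0], [0, 0, 0, 0, 0, 0, 0], [0, 0, 0, 0, 0, 0, 0], [0, 0, 1, 0, 0, 0, 0], [0, 0, 2.5, 0, 0, 0, 0], [0, 0, 3.5, 0, 0, 0, 0], [0, 0, 4.2, 0, 0, 0, 0], [0, 0, 4.6, 0, 0, 0, 0], [0, 0, 4.9, 0, 0, 0, 0], [0, 0, 5.1, 0, 0, 0, 0], [0, 0, 5.3, 0, 0, 0, 0], [0, 0, 5.3, 0, 0, 0, 0], [0, 0, 5.3, 0, 0, 0, 0]]

```text
clock: 28.65
tool_pos: [0.4331, 0.1106, 0.1428]
orientation: [180.0, 0.0, 180.0]
force: [0.3, 1.0, -1.7]
opening: 0.0253
gripper_force: 30.0
```

Request:
play_rows:
  commands:
    - [[0, 0, 0.15, 0, 0, 0, 0], [0, 0, 0.3, 0, 0, 0, 0], [0, 0, 0.4, 0, 0, 0, 0], [0, 0, 0.5, 0, 0, 0, 0], [0, 0, 0.5, 0, 0, 0, 0], [0, 0, 0.5, 0, 0, 0, 0], [0, 0, 0.5, 0, 0, 0, 0]]

```text
clock: 29.23
tool_pos: [0.4331, 0.1105, 0.1377]
orientation: [180.0, 0.0, 180.0]
force: [-1.0, -0.3, 0.6]
opening: 0.0249
gripper_force: 30.0
```

Request:
play_rows:
  commands:
    - [[0, 0, 0, 0, 0, 0, 0.7], [0, 0, 0, 0, 0, 0, 0.7], [0, 0, 0, 0, 0, 0, 0.7], [0, 0, 0, 0, 0, 0, 0.7], [0, 0, 0, 0, 0, 0, 0.7], [0, 0, 0, 0, 0, 0, 0.7], [0, 0, -1, 0, 0, 0, 0.7], [0, 0, -3, 0, 0, 0, 0.7], [0, 0, -6, 0, 0, 0, 0.7], [0, 0, -9, 0, 0, 0, 0.7], [0, -3, -12, 0, 0, 0, 0.7], [0, -7, -12, 0, 0, 0, 0.7], [0, -11, -12, 0, 0, 0, 0.7], [0, -15, -12, 0, 0, 0, 0.7], [0, -19, -12, 0, 0, 0, 0.7], [0, -23, -12, 0, 0, 0, 0.7], [0, -27, -12, 0, 0, 0, 0.7], [0, -31, -12, 0, 0, 0, 0.7], [0, -35, -12, 0, 0, 0, 0.7], [0, -39, -12, 0, 0, 0, 0.7]]

```text
clock: 30.9
tool_pos: [0.4324, -0.2816, 0.2577]
orientation: [-180.0, 0.0, 180.0]
force: [1.5, 0.7, 0.5]
opening: 0.0615
gripper_force: 0.0
```

Request:
play_rows:
  commands:
    - [[0, -4, 0, 0, 0, 0, 0.7], [0, -8, 0, 0, 0, 0, 0.7], [0, -8, 0, 0, 0, 0, 0.7], [0, -8, 0, 0, 0, 0, 0.7], [0, -8, 0, 0, 0, 0, 0.7], [0, -8, 0, 0, 0, 0, 0.7]]

```text
clock: 31.4
tool_pos: [0.4329, -0.3587, 0.2576]
orientation: [180.0, 0.0, -180.0]
force: [0.3, 0.7, 0.0]
opening: 0.0611
gripper_force: 0.0
```

```bash
python3 - <<'E'
from h import *
t=snap('top'); d=snap('side')
b=np.hstack([cv2.resize(t['frame'][135:280,60:275],(400,270)),cv2.resize(d['frame'][120:310,80:330],(400,304))[:270]])[:,:,::-1]
cv2.imwrite('pics/fin.png',b)
for n,z in [('tiny',.0855),('small',.1015),('odd',.0235),('large',.1215),('giant',.1355)]:
    print(n,[x[1:] for x in discs(t,z) if 60<x[0][0]<275 and 140<x[0][1]<275])
E
```

```text
tiny [(502.0, 178.6, 406.9, np.float64(283.0)), (616.7, 107.9, 64.8, np.float64(62.7)), (618.7, 306.3, 103.9, np.float64(83.7))]
small [(499.1, 173.5, 400.0, np.float64(278.2)), (611.9, 104.0, 63.7, np.float64(61.6)), (613.9, 299.1, 102.1, np.float64(82.3))]
odd [(512.9, 198.2, 433.4, np.float64(301.4)), (635.1, 122.9, 69.0, np.float64(66.8)), (637.2, 334.3, 110.7, np.float64(89.1))]
large [(495.6, 167.2, 391.4, np.float64(272.2)), (606.0, 99.1, 62.3, np.float64(60.3)), (607.9, 290.0, 99.9, np.float64(80.5))]
giant [(493.2, 162.7, 385.4, np.float64(268.1)), (601.8, 95.8, 61.4, np.float64(59.4)), (603.7, 283.7, 98.4, np.float64(79.3))]
```

View pics/fin.png

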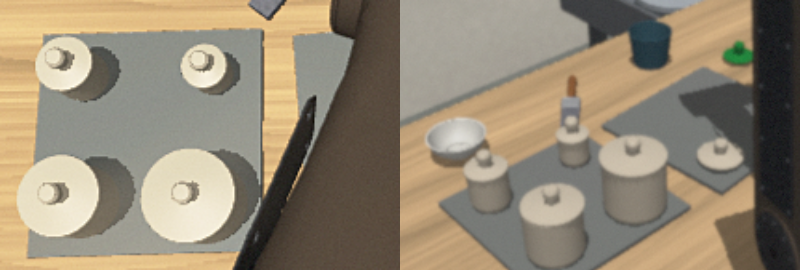

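All four jars wear level lids in both views. The spare lid lies untouched at (720,155) in the combined picture.

```bash
python3 -c "
from plant import close_job
print(close_job())"
```

```text
the job is handed in; nothing more can be done
None
```

All four jars have their own lids on, looking level and fully down in both final camera views. The spare lid was never touched, and I handed the job in after about 31 s of robot time; it returned no verdict.

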